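# Clear the tube warmer's face, gauge its middle well and show the rod

## Robot

A 6-joint arm with a two-finger parallel gripper is mounted at the origin on a cart in front of the work surface, level with it; the furniture and walls round the work are solid. World frame = base frame: x ahead of the robot, y to its left, z up, the work surface at z = 0. Lengths are in m, angles in rad, forces in N, time in s.
With the tool pointing down it reaches from about 0.375 to 0.9 m from the base axis. Payload 3.1 kg.
Tool frame: the origin (TCP) lies midway between the tips of the shut fingers; the grasp point (between the pads) lies 19 mm behind it; z points along the fingers, y is the line along which they close (so a half turn about z gives the same grasp; the last joint's range is limited). The gripper opens to 85 mm and grips with 20 to 120 N. Pads are 22 mm wide; open, the fingers measure 114 mm over their backs; the gripper's body (76 mm by 85 mm) begins 54 mm behind the grasp point. The pads swing forward as they close: fully open they stand 13 mm farther back than shut.
Start: joints at [-1.325, 0.527, 1.433, -0, 1.181, -0.178], TCP at [0.257, -0.57, 0.231] pointing down, gripper open.
Joint ranges: [-3.08, 3.08], [-0.75, 2.2], [0.22, 2.44], [-1.43, 4.57], [0, 2.65], [-2.85, 2.85]. Speed limits (rad/s): [2.79, 2.79, 3.14, 3.14, 3.14, 3.14].

## Interface

Orientations are given as a unit quaternion [x, y, z, w].
In Python, from station import manip gives the robot as it stands.
- The arm moves only by the tool step_arm, never from a script. Its argument "targets" is text: rows parted by semicolons, each of 4 numbers parted by spaces: the shift along the tool's x, y, z in mm, then the turn about the tool's z in degrees. A call has 1 to 12 rows; each row is the pose to reach, as a shift and turn from the pose commanded when the call began, along the tool's axes at that moment; what a row does not reach only later rows make up. A row lasts 1/10 s, in which the tool goes at most 50 mm and 8.59 degrees, less where a joint would pass 70% of its speed; a pose out of reach is approached as far as the arm can. A call with a gripper value outside its range is refused whole. "gripper" is the closure, from 0 (fully open) to 1 (shut), set as the call begins (left out, the last holds). The fingers move at their own pace and stop on an object; "squeeze" is the grip in N (left out, the last holds). Time passes only in rows, so rows that repeat a pose let the fingers close. It gives the time, the measured TCP pose, the force, the opening and the grip force at its end, in the units of the state.
- manip.sense(): the state, without advancing time (a new reading comes with each control period).
- manip.snapshot(name): name is "scene" or "top" or "wrist"; returns the picture (420x560x3 uint8, red, green, blue); there is no depth.
- manip.get_calibration(name): a dict with "fov_y" (degrees; the focal length in pixels is half the picture's height over the tangent of half this angle, whatever the lens; pixels are square), "cx", "cy" (the principal point, pixels), "extrinsics" (4x4, takes a point from camera to world coordinates); the wrist camera has in their place "tool_from_camera" (4x4, takes a point from camera to tool coordinates, whose origin is the TCP and whose axes are the flange's). Camera axes: x right, y down, z forward; pixel columns grow to the right and rows downward; lengths in m; the calibration is good to about 2 mm. A picture is of the moment at which its call begins: read the wrist's pose just before it. get_calibration takes no time and is no camera call.
- manip.sign_off(): hands the job in; it is judged then, once.
Trained networks look in the newest picture that a camera, given by its name, has taken for a name from the list of things; names that differ only in an ending like _2 or _b are one class to them, and where a whole thing is asked for, a point or a joint stands for the part that bears it (a point fixed in the world has none). Each returns a list of dicts, best first, with "p" (0 to 1); they miss things now and then, are a little off and sometimes report something else, mostly with a low value. They report only what shows in the picture. A call takes as long as a camera call.
- manip.recognise(camera, query): "position" ([column, row] in pixels, amid what is visible of it).
- manip.masks_of(camera, query): "pixels" (420x560 bool, what is visible of it) and "position" ([column, row] in pixels, amid what is visible of it).
- manip.mark_of(camera, query): "position" ([column, row] in pixels: a listed point, or the origin of a listed thing).
The state is a dict: "t": time; "q": joint angles; "qd": joint speeds; "tau": joint torques, N m; "tcp_pos": TCP position; "tool_rot": TCP orientation; "force": force on the tool from outside, world axes, zero at the start; "ft_torque": the same for the moment, N m; "finger_gap": opening from 0.0 (shut) to 1.0 (fully open); "gripper_force": force on a finger pad.
Only numpy, scipy, OpenCV 4.12 (cv2) and the standard library are available. Lean on these libraries where they do the work, as an engineer would, in place of code of your own. Each camera call takes 0.05 s, during which the arm holds its last target. There are 200 camera calls.

## Task

A plastic tube holder has shattered on the tube warmer: take the scraper block and wipe all three loose chips off the warmer's metal face, over the open end into its steel crumb tray, then put the scraper back down on the worktop. Then check that the middle well is clear: push the gauge rod down into it until its collar stops on the face, draw it right out, and finish holding it level and still over the white tile, with its tip above the tile and clear of it, so that the tip can be read; do not let go of it. Leave the carton, canister and dropper bottle nearby where they stand.

Things in the scene. Friction and masses are not known exactly. Their poses are not given: they have to be found in the camera images.
- warmer: Tube warmer, fixed: white housing 115 (x) by 196 (y) mm. Origin on the worktop under it; z up, -x the side with the control panel, +y the open end with the crumb tray. Its flat metal face lies at z = 75 mm, x = -17 to +47 mm, y = -90 to +115 mm; a rim 5 mm high runs along both long sides and the -y end. Three equal wells in a row at x = 15, y = -36, +4, +44 mm, each 15 mm wide, 62 mm deep.
- spout_end (a point): middle of the open (+y) edge of the metal face, at face height: a spout that overhangs the tray by 12 mm, where the chips drop off; axes as the warmer's
- well_mid (a point): centre of the mouth of the middle well (1.5 mm chamfer), level with the metal face; z up, x and y as the warmer's
- tray: steel crumb tray at the warmer's open (+y) end, fixed to it: 104 (x) by 118 (y) mm, open at the top, walls 2 mm thick and 32 mm high. Origin in the middle of its underside on the worktop; axes as the warmer's
- chip_1: one of three loose plastic chips lying flat on the metal face: irregular, about 23 x 20 mm, 6 mm thick, 10 g (too large to fall into a well). Origin in the middle of its underside
- chip_2: second chip, like the first
- chip_3: third chip, like the first
- scraper: scraper block with a straight rubber edge, loose, standing upright on the worktop behind the warmer: 22 mm thick (its x, the way to grasp it), 54 mm wide (its y), 56 mm high, about 90 g; the lowest 14 mm is the rubber edge, 16 mm thick. Origin in the middle of its underside, z up
- gauge: steel gauge rod, loose, about 110 g, in its slanted rest at 45 degrees, tip low. Origin at the tip's end; z runs from tip to handle. Shaft 12 mm thick with a tapered tip, z = 0 to 60 mm; collar 26 mm thick, 60 to 68 mm; black round handle 18 mm thick, 68 to 148 mm, of which z = 68 to 138 mm is free of the rest. Balance point z = 96 mm. Lift it straight up out of the rest
- gauge_grip (a point): point on the rod's axis in the free part of the handle, 100 mm from the tip, almost its balance point: a good place to grasp; axes as the gauge rod's
- rest: slanted rest of the gauge rod, fixed, base 70 (x) by 130 (y) mm: two U forks, open at the top, carry the shaft just below the collar, which leans on that fork, and the handle's upper end. Origin on the worktop under its middle; the rod lies in its y-z plane, tip towards +y and down, handle towards -y and up
- tile: white ceramic inspection tile, fixed, 150 x 150 mm, 8 mm thick. Origin in the middle of its underside, z up
- coverglass_box: bystander: small carton 55 x 55 x 22 mm; leave alone
- strip_bottle: bystander: canister, 44 mm thick, 122 mm high; leave alone
- dropper: bystander: dropper bottle, 30 mm thick, 80 mm high; leave alone
- gauge_collar (a point): centre of the underside of the gauge rod's collar, 60 mm from the tip; axes as the gauge rod's

How it is judged:
On the way, in this order (a step that is already met when the one before it is completed fails the run):
1. all three chips lie in the crumb tray (x of chip_1 in the frame of tray between -0.055 and 0.055 m and y of chip_1 in the frame of tray between -0.062 and 0.062 m and height (world z) of each of chip_1, chip_2, chip_3 below 0.032 m and x of chip_2 in the frame of tray between -0.055 and 0.055 m and y of chip_2 in the frame of tray between -0.062 and 0.062 m and x of chip_3 in the frame of tray between -0.055 and 0.055 m and y of chip_3 in the frame of tray between -0.062 and 0.062 m), for 0.2 s.
2. the scraper is back down on the worktop, released (height (world z) of scraper below 0.03 m and contact force between scraper and the fingers below 0.1 N and contact force between scraper and tray below 0.1 N), for 0.2 s.
3. the gauge rod stands in the middle well with its collar down on the face (z of gauge_collar in the frame of well_mid below 0.003 m and horizontal distance between gauge_collar and well_mid below 0.004 m and angle between the z axis of gauge and the z axis of warmer, either way round below 0.08 rad), for 0.2 s.
4. the rod is drawn right out of the well (z of gauge in the frame of well_mid above 0.005 m), for 0.1 s.
At the end, for the whole second after the job is handed in: Chips in the crumb tray, scraper released on the worktop (not in the tray); the rod, once seated within 3 mm in the middle well and drawn out, is held still by the fingers alone, level within 12 degrees, its tip over the tile, 16 to 300 mm above the worktop, touching nothing else (all of step 1 and all of step 2 and angle between gauge's own z axis and vertical between 1.36 and 1.78 rad and x of gauge in the frame of tile between -0.075 and 0.075 m and y of gauge in the frame of tile between -0.075 and 0.075 m and z of gauge in the frame of tile between 0.016 and 0.3 m and contact force between gauge and the fingers above 1 N and contact force between gauge and tile below 0.1 N and contact force between gauge and warmer below 0.1 N and contact force between gauge and rest below 0.1 N and linear speed of gauge below 0.03 m/s); the arm keeps its last pose, push and grip.
It fails at once if the coverglass box is shifted more than 20 mm (distance of coverglass_box from where it was at the start of the episode above 0.02 m).
It fails at once if the strip canister is shifted more than 20 mm (distance of strip_bottle from where it was at the start of the episode above 0.02 m).
It fails at once if the dropper bottle is shifted more than 20 mm (distance of dropper from where it was at the start of the episode above 0.02 m).
It fails at once if chips are pushed with the fingers or the rod instead of the scraper (contact force between any of chip_1, chip_2, chip_3 and the fingers above 0.5 N or contact force between any of chip_1, chip_2, chip_3 and gauge above 0.5 N).
It also fails if it takes over 67 s, if anything falls off the work surface, if the arm or the gripper's body presses on something with over 40 N, if the wrist force passes 120 N, or if a joint passes its speed limit or range.

## Working session

There is one attempt and no reset: what is moved stays moved. The work goes in short steps, Python scripts to look and compute and a tool call to move; the robot and the scene stay as the last step left them, time stands still between calls to the robot, and variables do not carry over. Pictures are saved under pics/ and viewed, at most 10 in all, crops included, and the job is handed in when it is done.

Besides the shell and the picture viewer there is one more tool, called after "Emit:" as name(argument=value, ...) on one line, values as JSON. step_arm: Moves the arm, as the interface text tells. Its arguments: {"type":"object","properties":{"targets":{"type":"string"},"gripper":{"type":"number"},"squeeze":{"type":"number"}},"required":["targets"]}

```bash
ls; mkdir -p pics
python3 - <<'E'
from station import manip
import cv2,numpy as np
for c in("scene","top"):
    im=manip.snapshot(c); cv2.imwrite(f"pics/{c}0.png",cv2.cvtColor(im,cv2.COLOR_RGB2BGR))
    k=manip.get_calibration(c); print(c,k["fov_y"],k["cx"],k["cy"],np.round(k["extrinsics"],3).tolist())
for n in ["spout_end","well_mid","tray","warmer","chip_1","scraper","gauge","gauge_grip","gauge_collar","rest","tile","coverglass_box","strip_bottle","dropper"]:
    for c in ("scene","top"):
        print(n,c,[(np.round(d["position"]).tolist(),round(d["p"],2)) for d in manip.mark_of(c,n)][:5])
print(manip.get_calibration("wrist"))
s=manip.sense();print(s)
E
```

```text
pics
scene 42.521908529285305 293.02155854979964 207.58933743771888 [[-0.91, 0.296, -0.289, 1.074], [0.414, 0.668, -0.619, 1.006], [0.01, -0.683, -0.73, 1.237], [0.0, 0.0, 0.0, 1.0]]
top 52.55725672950048 278.9841672662832 208.1492821786175 [[-0.026, -0.988, 0.154, 0.491], [-0.999, 0.023, -0.024, 0.024], [0.02, -0.155, -0.988, 1.144], [0.0, 0.0, 0.0, 1.0]]
spout_end scene [([314.0, 206.0], 0.71)]
spout_end top [([259.0, 245.0], 0.6)]
well_mid scene [([298.0, 186.0], 0.77), ([296.0, 178.0], 0.22)]
well_mid top [([258.0, 245.0], 0.58), ([304.0, 245.0], 0.57)]
tray scene [([314.0, 239.0], 0.73)]
tray top [([242.0, 244.0], 0.75)]
warmer scene [([304.0, 200.0], 0.75)]
warmer top [([303.0, 252.0], 0.74)]
chip_1 scene [([302.0, 187.0], 0.54), ([299.0, 176.0], 0.43), ([305.0, 197.0], 0.42), ([379.0, 296.0], 0.29)]
chip_1 top [([282.0, 246.0], 0.66), ([316.0, 250.0], 0.64), ([425.0, 263.0], 0.53), ([304.0, 246.0], 0.48)]
scraper scene [([266.0, 209.0], 0.53)]
scraper top [([307.0, 209.0], 0.77), ([260.0, 247.0], 0.29)]
gauge scene [([289.0, 146.0], 0.55)]
gauge top [([389.0, 271.0], 0.96)]
ga
[... 1168 characters left out ...]
: 1.5, 'q': array([-1.32545182e+00,  5.27492225e-01,  1.43271798e+00,  4.01014239e-06,
        1.18141281e+00, -1.78488172e-01]), 'qd': array([ 1.34141653e-03,  2.49884097e-03, -7.89869309e-05, -5.25093307e-04,
        1.31459905e-03, -7.01280672e-04]), 'tau': array([ 5.53220452e-04, -4.42314720e+01, -1.78415126e+01, -1.74654933e-04,
        8.38854867e-04,  5.02328685e-07]), 'tcp_pos': array([ 0.25706147, -0.56964893,  0.23130944]), 'tool_rot': array([ 9.77629800e-01,  2.10333009e-01,  1.34640542e-06, -1.52388916e-05]), 'force': array([ 0.16756708, -0.24959001,  0.2222951 ]), 'ft_torque': array([ 0.01425431, -0.04325757, -0.03014573]), 'gripper_force': 0.0, 'finger_gap': 0.9980180902889371}
```

```bash
cat > h.py <<'E'
from station import manip
import cv2,numpy as np
from scipy.spatial.transform import Rotation as R
def cam(c):
    k=manip.get_calibration(c); f=210/np.tan(np.radians(k["fov_y"]/2))
    if c=="wrist":
        s=manip.sense(); T=np.eye(4); T[:3,:3]=R.from_quat(s["tool_rot"]).as_matrix(); T[:3,3]=s["tcp_pos"]
        E=T@k["tool_from_camera"]
    else: E=k["extrinsics"]
    return f,k["cx"],k["cy"],E
def ray(C,p):
    f,cx,cy,E=C; d=E[:3,:3]@np.array([(p[0]-cx)/f,(p[1]-cy)/f,1]); return E[:3,3],d
def at(C,p,z):
    o,d=ray(C,p); return np.round(o+d*(z-o[2])/d[2],4)
def proj(C,P):
    f,cx,cy,E=C; q=E[:3,:3].T@(np.asarray(P)-E[:3,3]); return np.array([cx+f*q[0]/q[2],cy+f*q[1]/q[2]])
E
python3 - <<'E'
from h import *
a=cv2.imread("pics/top0.png")[130:330,110:450]; cv2.imwrite("pics/top0c.png",cv2.resize(a,None,fx=2.3,fy=2.3,interpolation=cv2.INTER_CUBIC))
a=cv2.imread("pics/scene0.png")[90:340,200:440]; cv2.imwrite("pics/scene0c.png",cv2.resize(a,None,fx=2.4,fy=2.4,interpolation=cv2.INTER_CUBIC))
C=cam("top")
for n,p,z in [("spout",(259,245),.075),("well",(304,245),.075),("tray",(242,244),0),("warmer",(303,252),0),("c1",(282,246),.075),("c2",(316,250),.075),("c3",(304,246),.075),("scr",(307,209),0),("tip",(389,271),.03),("grip",(425,262),.1),("collar",(407,264),.07),("rest",(404,264),0),("tile",(147,276),0),("box",(208,207),0),("strip",(348,173),0),("dropper",(170,183),0)]: print(n,at(C,p,z))
E
```

```text
spout [0.5654 0.0514 0.075 ]
well [ 0.5626 -0.0615  0.075 ]
tray [0.5745 0.0988 0.    ]
warmer [ 0.5489 -0.0642  0.    ]
c1 [ 0.5615 -0.0062  0.075 ]
c2 [ 0.5493 -0.0912  0.075 ]
c3 [ 0.5601 -0.0614  0.075 ]
scr [ 0.6653 -0.0792  0.    ]
tip [ 0.4925 -0.2843  0.03  ]
grip [ 0.5119 -0.3551  0.1   ]
collar [ 0.5086 -0.32    0.07  ]
rest [ 0.51   -0.3343  0.    ]
tile [0.4963 0.3502 0.    ]
box [0.6771 0.1896 0.    ]
strip [ 0.7634 -0.1965  0.    ]
dropper [0.7459 0.2931 0.    ]
```

View pics/top0c.png

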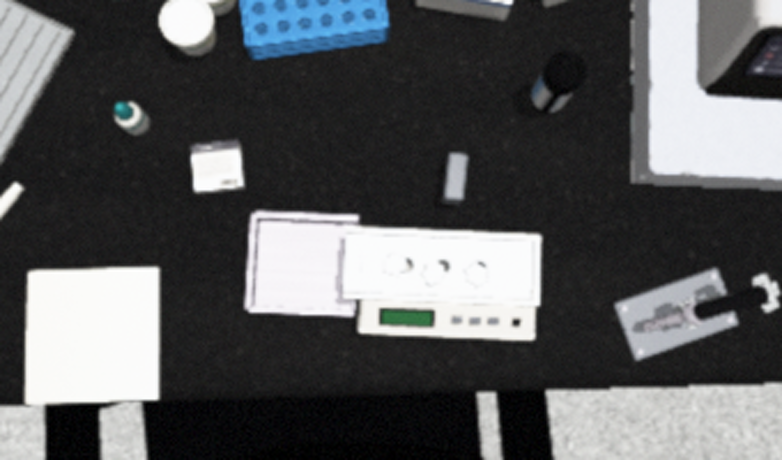

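View pics/scene0c.png

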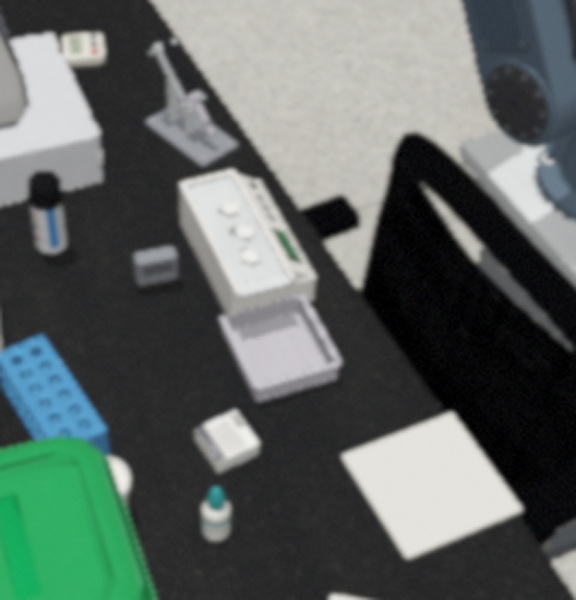

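```bash
cat >> h.py <<'E'
def go(x,y,z,deg=None):
    """shift (mm, tool axes) and turn (deg) from present pose to world TCP x,y,z, tool-x heading deg"""
    s=manip.sense(); M=R.from_quat(s["tool_rot"]).as_matrix()
    h=np.degrees(np.arctan2(M[1,0],M[0,0])); d=M.T@(np.array([x,y,z])-s["tcp_pos"])*1000
    print("t",round(s["t"],2),"heading",round(h,2),"shift",np.round(d,1),"turn",0 if deg is None else round((h-deg+180)%360-180,2))
E
python3 -c "
from h import *
C=cam('top');print(at(C,(308,206.5),.056))
go(.64,-.08,.2,-2)"
```

```text
[ 0.6633 -0.077   0.056 ]
t 1.5 heading 24.28 shift [ 550.4 -288.8   31.3] turn 26.28
```

Emit:
step_arm(targets="550 -289 31 26;550 -289 31 26;550 -289 31 26;550 -289 31 26;550 -289 31 26;550 -289 31 26;550 -289 31 26;550 -289 31 26;550 -289 31 26;550 -289 31 26;550 -289 31 26;550 -289 31 26")

```text
t: 2.7
tcp_pos: [0.6257, -0.0975, 0.2016]
tool_rot: [1.0, -0.015, 0.0, 0.0]
force: [0.4, -1.2, -0.1]
finger_gap: 1.002
gripper_force: 0.0
```

Emit:
step_arm(targets="0 0 0 0;0 0 0 0")

```text
t: 2.9
tcp_pos: [0.6248, -0.0981, 0.2012]
tool_rot: [1.0, -0.013, -0.0, 0.0]
force: [-0.2, 0.7, -0.6]
finger_gap: 1.0
gripper_force: 0.0
```

Run:
```python
from h import *
C=cam("wrist"); im=manip.snapshot("wrist"); cv2.imwrite("pics/w1.png",cv2.cvtColor(im,cv2.COLOR_RGB2BGR))
for d in manip.masks_of("wrist","scraper")[:2]:
    r=cv2.minAreaRect(np.argwhere(d["pixels"])[:,::-1].astype(np.float32)); print("scr",d["p"],d["position"],r, d["pixels"].sum())
    print([at(C,p,.056) for p in cv2.boxPoints(r)])
for n,z in [("scraper",0),("chip_1",.075),("well_mid",.075),("spout_end",.075),("tray",0),("warmer",0)]:
    for d in manip.mark_of("wrist",n)[:4]: print(n,round(d["p"],2),np.round(d["position"]),at(C,d["position"],z))
```

```text
scr 0.6 [252.1, 155.2] ((252.68441772460938, 156.4713134765625), (25.712154388427734, 60.74948501586914), 5.19442892074585) 1464
[array([ 0.6381, -0.0622,  0.056 ]), array([ 0.694 , -0.0707,  0.056 ]), array([ 0.6913, -0.094 ,  0.056 ]), array([ 0.6351, -0.0868,  0.056 ])]
scraper 0.57 [252. 153.] [ 0.6629 -0.074   0.    ]
chip_1 0.86 [222. 275.] [ 0.5531 -0.0443  0.075 ]
chip_1 0.79 [272. 278.] [ 0.5487 -0.0928  0.075 ]
well_mid 0.63 [235. 267.] [ 0.5607 -0.0577  0.075 ]
well_mid 0.36 [463. 277.] [ 0.5436 -0.2825  0.075 ]
spout_end 0.85 [123. 265.] [0.566  0.0511 0.075 ]
tray 0.57 [111. 232.] [0.573 0.101 0.   ]
warmer 0.79 [247. 252.] [ 0.5432 -0.0616  0.    ]
```

View pics/w1.png

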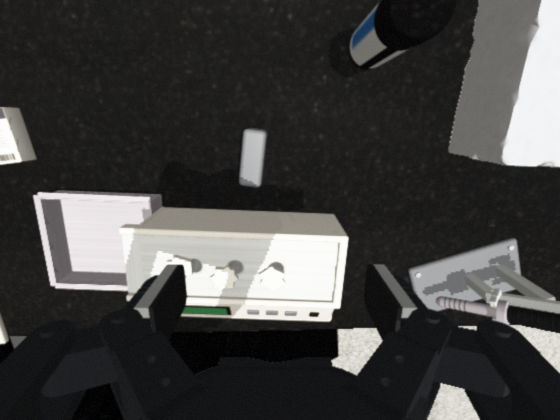

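```bash
python3 -c "
from h import *
C=cam('wrist')
go(.6645,-.078,.1,-8);go(.6645,-.078,.024,-8)
for p in [(126,229),(347,237),(340,310),(128,300)]: print(at(C,p,.08))
for p in [(36,195),(161,194),(50,288)]: print(at(C,p,.032))"
```

```text
t 3.3 heading -1.82 shift [ 39.6 -23.7 101.7] turn 6.18
t 3.3 heading -1.82 shift [ 39.6 -23.7 177.7] turn 6.18
[0.6051 0.0377 0.08  ]
[ 0.5906 -0.1668  0.08  ]
[ 0.5119 -0.1626  0.08  ]
[0.5303 0.0487 0.08  ]
[0.6293 0.1513 0.032 ]
[0.6262 0.0195 0.032 ]
[0.5188 0.1637 0.032 ]
```

Emit:
step_arm(targets="39 -24 50 6;39 -24 90 6;39 -24 130 6;39 -24 160 6;39 -24 178 6;39 -24 178 6;39 -24 178 6")

```text
t: 4.0
tcp_pos: [0.6644, -0.077, 0.0237]
tool_rot: [0.998, -0.068, 0.0, 0.0]
force: [-0.4, 0.4, 0.3]
finger_gap: 0.997
gripper_force: 0.0
```

Emit:
step_arm(targets="0 0 0 0;0 0 0 0;0 0 0 0;0 0 0 0;0 0 0 0;0 0 0 0", gripper=1, squeeze=60)

```text
t: 4.6
tcp_pos: [0.6647, -0.0765, 0.0244]
tool_rot: [0.998, -0.067, 0.001, 0.0]
force: [-1.1, 0.9, 4.3]
finger_gap: 0.247
gripper_force: 59.5
```

Emit:
step_arm(targets="0 0 -50 0;0 0 -100 0;-30 30 -136 -3;-60 60 -136 -5;-100 60 -136 -5;-104 60 -136 -5;-104 60 -136 -5")

```text
t: 5.3
tcp_pos: [0.5516, -0.1216, 0.1594]
tool_rot: [1.0, -0.024, -0.001, -0.0]
force: [0.6, -0.4, -1.3]
finger_gap: 0.249
gripper_force: 59.0
```

Run:
```python
from h import *
C=cam("top")
for n,z in [("warmer",.08),("tray",.032),("tile",.008),("rest",.006)]:
    d=manip.masks_of("top",n)[0]; r=cv2.minAreaRect(np.argwhere(d["pixels"])[:,::-1].astype(np.float32))
    print(n,round(d["p"],2),[at(C,p,z)[:2].tolist() for p in cv2.boxPoints(r)])
C=cam("wrist"); im=manip.snapshot("wrist"); cv2.imwrite("pics/w2.png",cv2.cvtColor(im,cv2.COLOR_RGB2BGR))
for n,z in [("chip_1",.075),("well_mid",.075),("spout_end",.075),("scraper",0)]:
    for d in manip.mark_of("wrist",n)[:4]: print(n,round(d["p"],2),np.round(d["position"]),at(C,d["position"],z))
go(.56,-.13,.1)
```

```text
warmer 0.73 [[0.5063, 0.1645], [0.6331, 0.1506], [0.5912, -0.1682], [0.465, -0.1483]]
tray 0.66 [[0.5167, 0.1681], [0.6333, 0.1619], [0.6239, 0.0352], [0.5072, 0.0435]]Traceback (most recent call last):
  File "<stdin>", line 4, in <module>
IndexError: list index out of range
```

Run:
```python
from h import *
C=cam("wrist"); im=manip.snapshot("wrist"); cv2.imwrite("pics/w2.png",cv2.cvtColor(im,cv2.COLOR_RGB2BGR))
for n,z in [("chip_1",.075),("well_mid",.075),("spout_end",.075),("scraper",0)]:
    for d in manip.mark_of("wrist",n)[:4]: print(n,round(d["p"],2),np.round(d["position"]),at(C,d["position"],z))
go(.56,-.13,.1)
```

```text
chip_1 0.77 [123. 210.] [ 0.5659 -0.0042  0.075 ]
chip_1 0.6 [176. 224.] [ 0.5529 -0.0444  0.075 ]
well_mid 0.63 [193. 215.] [ 0.5599 -0.0585  0.075 ]
well_mid 0.35 [ 51. 212.] [0.5673 0.0518 0.075 ]
spout_end 0.88 [ 50. 209.] [0.5696 0.0523 0.075 ]
spout_end 0.56 [215. 206.] [ 0.5664 -0.0765  0.075 ]
scraper 0.78 [275. 252.] [ 0.4917 -0.12    0.    ]
t 5.7 heading -2.68 shift [ 6.6  7.9 59.3] turn 0
```

View pics/w2.png

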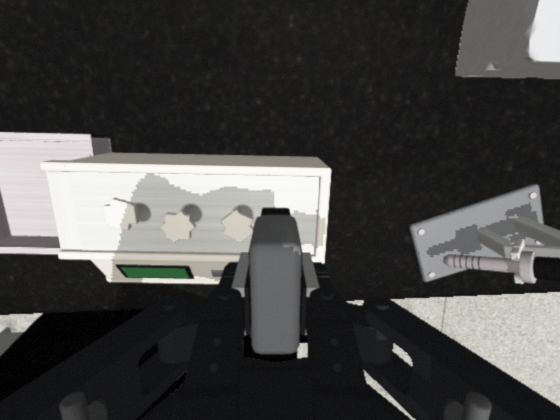

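Run:
```python
from h import *
C=cam("wrist")
for p in [(45,165),(330,165),(60,255),(327,260)]: print(p,at(C,p,.08))
for p in [(52,172),(320,174),(62,250),(318,253)]: print(p,at(C,p,.075))
for p in [(238,224),(179,226),(118,212)]: print("chip",at(C,p,.08))
```

```text
(45, 165) [0.6032 0.0435 0.08  ]
(330, 165) [ 0.5935 -0.164   0.08  ]
(60, 255) [0.5319 0.0505 0.08  ]
(327, 260) [ 0.5175 -0.162   0.08  ]
(52, 172) [0.5973 0.0434 0.075 ]
(320, 174) [ 0.5863 -0.1574  0.075 ]
(62, 250) [0.5341 0.0517 0.075 ]
(318, 253) [ 0.5216 -0.1555  0.075 ]
chip [ 0.5513 -0.0933  0.08  ]
chip [ 0.5518 -0.0475  0.08  ]
chip [ 0.5652 -0.0026  0.08  ]
```

Run:
```python
from h import *
go(.5558,-.135,.0995,-3.5)
```

```text
t 5.7 heading -2.68 shift [ 2.6 13.1 59.8] turn 0.82
```

Emit:
step_arm(targets="3 13 20 1;3 13 40 1;3 13 50 1;3 13 56 1;3 13 58 1;3 13 59 1;3 13 59 1")

```text
t: 6.4
tcp_pos: [0.5559, -0.1351, 0.1011]
tool_rot: [0.999, -0.032, 0.0, 0.0]
force: [-0.2, -0.1, -0.9]
finger_gap: 0.247
gripper_force: 59.0
```

Emit:
step_arm(targets="0 0 1.5 0;0 -10 1.5 0;0 -25 1.5 0;0 -40 1.5 0;0 -55 1.5 0;0 -70 1.5 0;0 -85 1.5 0;0 -100 1.5 0;0 -115 1.5 0;0 -130 1.5 0;0 -145 1.5 0;0 -160 1.5 0")

```text
t: 7.6
tcp_pos: [0.5663, 0.0255, 0.0994]
tool_rot: [0.999, -0.032, 0.0, 0.0]
force: [-0.3, -5.3, 4.5]
finger_gap: 0.246
gripper_force: 60.0
```

Emit:
step_arm(targets="0 -12 0 0;0 -22 0 0;0 -32 0 0;0 -38 0 0;0 -40 0 0;0 -40 0 0;0 -40 -20 0;0 -40 -60 0")

```text
t: 8.4
tcp_pos: [0.5655, 0.0646, 0.1561]
tool_rot: [0.999, -0.033, -0.005, -0.0]
force: [1.2, -0.8, -0.8]
finger_gap: 0.248
gripper_force: 59.1
```

Run:
```python
from h import *
C=cam("wrist"); im=manip.snapshot("wrist"); a=cv2.cvtColor(im,cv2.COLOR_RGB2BGR)
b=cv2.cvtColor(manip.snapshot("top"),cv2.COLOR_RGB2BGR)[180:320,200:370]
cv2.imwrite("pics/w3.png",np.hstack([a[:,:,:][:400,:500],cv2.resize(b,(300,400))]))
for n,z in [("chip_1",.01),("tray",0),("well_mid",.075)]:
    for d in manip.mark_of("wrist",n)[:4]: print(n,round(d["p"],2),np.round(d["position"]),at(C,d["position"],z))
```

```text
chip_1 0.81 [268. 166.] [0.5957 0.0691 0.01  ]
chip_1 0.63 [241. 200.] [0.5646 0.0978 0.01  ]
chip_1 0.54 [260. 206.] [0.5571 0.0794 0.01  ]
tray 0.62 [242. 190.] [0.5716 0.0978 0.    ]
tray 0.6 [438. 212.] [ 0.5353 -0.1017  0.    ]
well_mid 0.69 [439. 214.] [ 0.56  -0.062  0.075]
well_mid 0.52 [257. 203.] [0.5779 0.0774 0.075 ]
```

View pics/w3.png

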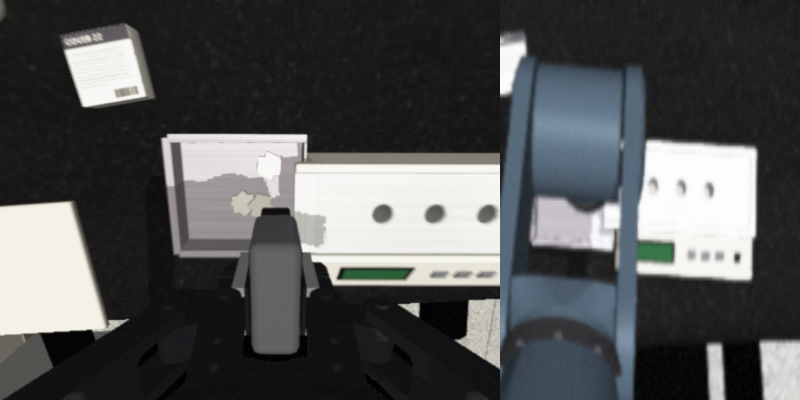

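Run:
```python
from h import *
C=cam("wrist")
for p in [(382,213),(434,213),(486,213)]: print(at(C,p,.074))
go(.668,-.077,.0255)
```

```text
[ 0.5655 -0.0195  0.074 ]
[ 0.5629 -0.0601  0.074 ]
[ 0.5602 -0.1008  0.074 ]
t 8.65 heading -3.75 shift [109.5 134.6 132.8] turn 0
```

Emit:
step_arm(targets="40 40 0 0;75 80 0 0;110 110 0 0;110 135 20 0;110 135 60 0;110 135 95 0;110 135 120 0;110 135 129 0;110 135 131 0;110 135 132 0;110 135 132 0")

```text
t: 9.75
tcp_pos: [0.6701, -0.0774, 0.0277]
tool_rot: [0.999, -0.032, 0.001, 0.0]
force: [-0.4, -0.7, -1.5]
finger_gap: 0.252
gripper_force: 59.2
```

Emit:
step_arm(targets="0 0 2 0;0 0 3 0;0 0 3.3 0;0 0 3.3 0")

```text
t: 10.15
tcp_pos: [0.6698, -0.0774, 0.0244]
tool_rot: [0.999, -0.032, 0.0, 0.0]
force: [-0.0, 1.1, 1.9]
finger_gap: 0.245
gripper_force: 59.6
```

Emit:
step_arm(targets="0 0 0 0;0 0 0 0;0 0 0 0;0 0 0 0;0 0 -20 0;0 0 -70 0;0 0 -120 0;0 0 -170 0;0 0 -200 0", gripper=0)

```text
t: 11.05
tcp_pos: [0.6711, -0.0778, 0.2286]
tool_rot: [0.999, -0.032, 0.003, 0.001]
force: [1.3, -0.3, -0.0]
finger_gap: 0.997
gripper_force: 0.0
```

Run:
```python
from h import *
s=manip.sense(); print(np.round(np.degrees(s["q"]),1)); go(.50,-.33,.25,105.6)
```

```text
[-16.1  34.3  74.7   0.   70.7  77.7]
t 11.05 heading -3.72 shift [-154.3  262.8  -22.1] turn -109.32
```

Emit:
step_arm(targets="-154 258 -30 -109;-154 258 -30 -109;-154 258 -30 -109;-154 258 -30 -109;-154 258 -30 -109;-154 258 -30 -109;-154 258 -30 -109;-154 258 -30 -109;-154 258 -30 -109;-154 258 -30 -109;-154 258 -30 -109;-154 258 -30 -109")

```text
t: 12.25
tcp_pos: [0.4989, -0.3248, 0.2537]
tool_rot: [0.659, 0.752, -0.0, -0.0]
force: [-0.8, 1.2, 0.4]
finger_gap: 0.995
gripper_force: 0.0
```

Emit:
step_arm(targets="0 0 0 -5;0 0 0 -5;0 0 0 -5")

```text
t: 12.55
tcp_pos: [0.499, -0.3247, 0.2537]
tool_rot: [0.629, 0.777, 0.0, -0.0]
force: [0.2, 0.3, 0.5]
finger_gap: 1.0
gripper_force: 0.0
```

Run:
```python
from h import *
C=cam("wrist"); s=manip.sense(); print(s["tcp_pos"],s["t"])
im=manip.snapshot("wrist"); cv2.imwrite("pics/w4.png",cv2.cvtColor(im,cv2.COLOR_RGB2BGR)); T=manip.snapshot("top"); Ct=cam("top")
for n in ["gauge","gauge_grip","gauge_collar","rest"]:
    a=manip.mark_of("wrist",n)[:2]; b=manip.mark_of("top",n)[:1]
    for d in a: print(n,round(d["p"],2),np.round(d["position"],1),[at(C,d["position"],z).tolist()for z in(0,.03,.07,.1)])
    if a and b:
        o1,d1=ray(C,a[0]["position"]);o2,d2=ray(Ct,b[0]["position"])
        t=np.linalg.lstsq(np.c_[d1,-d2],o2-o1,rcond=None)[0];p,q=o1+t[0]*d1,o2+t[1]*d2;print("  tri",np.round((p+q)/2,4),np.round(p-q,4))
```

```text
[ 0.49900564 -0.32472496  0.25369686] 12.55
gauge 0.57 [277.4 152.3] [[0.4945, -0.2916, 0.0], [0.4937, -0.2887, 0.03], [0.4925, -0.2848, 0.07], [0.4917, -0.2818, 0.1]]
  tri [ 0.4913 -0.2906  0.0056] [ 0.006  -0.001   0.0003]
gauge_grip 0.64 [282.  226.7] [[0.5221, -0.3894, 0.0], [0.5192, -0.3791, 0.03], [0.5153, -0.3653, 0.07], [0.5124, -0.355, 0.1]]
  tri [ 0.5065 -0.3338  0.1565] [ 0.0006 -0.0031  0.0011]
gauge_collar 0.55 [279.4 193. ] [[0.5085, -0.3435, 0.0], [0.5066, -0.3367, 0.03], [0.504, -0.3275, 0.07], [0.5021, -0.3206, 0.1]]
  tri [ 0.5032 -0.3177  0.1176] [-0.0043  0.002  -0.0007]
rest 0.9 [280.2 187.3] [[0.5078, -0.3357, 0.0], [0.506, -0.3294, 0.03], [0.5035, -0.3211, 0.07], [0.5017, -0.3148, 0.1]]
  tri [ 0.5062 -0.3321  0.0157] [ 0.0014 -0.0006  0.0002]
```

View pics/w4.png

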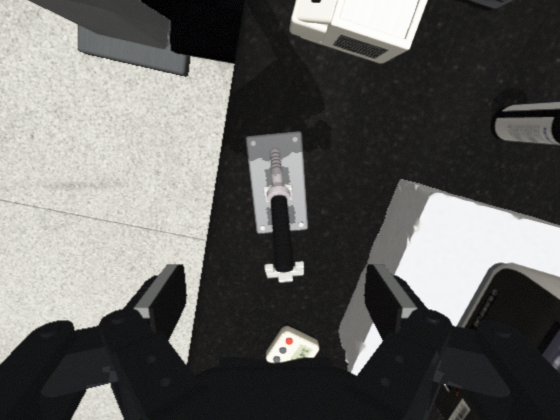

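Run:
```python
from h import *
from scipy.optimize import least_squares
C=cam("wrist");Ct=cam("top")
obs=[(C,0,(277.4,152.3)),(C,.1,(282,226.7)),(C,.06,(279.4,193)),(C,.138,(284,268)),(Ct,0,(389,271)),(Ct,.1,(425,262)),(Ct,.06,(407,264))]
def P(v,z): 
    y=v[3]; c=np.sqrt(.5); return v[:3]+z*c*np.array([np.sin(y),-np.cos(y),1])
def f(v): return np.concatenate([proj(k,P(v,z))-p for k,z,p in obs])
r=least_squares(f,[.492,-.29,.03,.26],loss="soft_l1"); print(np.round(r.x,4),np.degrees(r.x[3]),np.round(r.fun,1))
for z in (.06,.1,.148): print(z,np.round(P(r.x,z),4))
b=[at(C,p,.006) for p in [(258,234),(247,137),(306,230),(300,132)]]; print(b)
for i in (0,2): d=b[i+1]-b[i]; print(np.degrees(np.arctan2(-d[0],d[1])),np.linalg.norm(d))
g=P(r.x,.1); go(*g,90+np.degrees(r.x[3]))
```

```text
[ 0.4931 -0.2862  0.0332  0.2733] 15.660007309895168 [-0.  -2.  -0.1  0.5  0.5  0.8  0.  -5.1  1.1 -0.3  0.3 -0.2  3.7  1.5]
0.06 [ 0.5046 -0.3271  0.0756]
0.1 [ 0.5122 -0.3543  0.1039]
0.148 [ 0.5214 -0.387   0.1378]
[array([ 0.4919, -0.4048,  0.006 ]), array([ 0.4533, -0.2807,  0.006 ]), array([ 0.5548, -0.3852,  0.006 ]), array([ 0.5165, -0.2609,  0.006 ])]
17.277756545538242 0.12996449515156053
17.125399843263022 0.1300668289764919
t 13.05 heading 102.15 shift [-31.6   6.6 149.8] turn -3.51
```

Run:
```python
from h import *
go(.512,-.357,.0857,107)
```

```text
t 13.05 heading 102.15 shift [-34.2   5.9 168. ] turn -4.85
```

Emit:
step_arm(targets="-34 6 20 -5;-34 6 60 -5;-34 6 100 -5;-34 6 135 -5;-34 6 155 -5;-34 6 165 -5;-34 6 168 -5;-34 6 168 -5;-34 6 168 -5")

```text
t: 13.95
tcp_pos: [0.513, -0.3575, 0.0872]
tool_rot: [0.594, 0.805, -0.0, 0.001]
force: [0.5, -0.2, 0.5]
finger_gap: 1.004
gripper_force: 0.0
```

Emit:
step_arm(targets="0 0 0 0;0 0 0 0;0 0 0 0;0 0 0 0;0 0 0 0;0 0 0 0", gripper=1, squeeze=40)

```text
t: 14.55
tcp_pos: [0.5121, -0.3568, 0.086]
tool_rot: [0.594, 0.805, -0.0, 0.0]
force: [-0.1, 0.2, 3.4]
finger_gap: 0.195
gripper_force: 38.9
```

Emit:
step_arm(targets="0 0 -8 0;0 0 -20 0;0 0 -40 0;0 0 -65 0;0 0 -90 0;0 0 -110 0;0 0 -120 0;0 0 -120 0")

```text
t: 15.35
tcp_pos: [0.5129, -0.3575, 0.2079]
tool_rot: [0.594, 0.805, -0.0, 0.002]
force: [0.6, 0.2, -1.6]
finger_gap: 0.201
gripper_force: 39.0
```

```bash
cat >> h.py <<'E'
def rod():
    """rod marks in tool frame (mm), on plane y=0, from wrist view"""
    manip.snapshot("wrist"); k=manip.get_calibration("wrist"); C=cam("wrist"); C=(C[0],C[1],C[2],k["tool_from_camera"])
    out={}
    for n in ["gauge","gauge_collar","gauge_grip"]:
        for d in manip.mark_of("wrist",n)[:2]:
            o,v=ray(C,d["position"]); p=o-v*o[1]/v[1] if abs(v[1])>.3 else None
            print(n,round(d["p"],2),np.round(d["position"],1)); out.setdefault(n,d["position"])
    return C,out
def fit(C,obs,g=0.104,zg=-.021,th0=45.):
    """grip distance, tilt of the tip from straight down towards +x, from pixel rows"""
    from scipy.optimize import least_squares
    L={"gauge":0,"gauge_collar":.06}
    def pt(v,z): a=v[0]; return np.array([np.sin(a)*(v[1]-z),0,zg+np.cos(a)*(v[1]-z)])
    f=lambda v: np.r_[np.concatenate([(proj(C,pt(v,L[n]))-obs[n]) for n in L if n in obs]),(v[1]-g)*500]
    r=least_squares(f,[np.radians(th0),g]); print("tilt",round(np.degrees(r.x[0]),1),"grip",round(r.x[1],4),"res",np.round(r.fun,1)); return r.x
E
python3 - <<'E'
from h import *
C,o=rod(); cv2.imwrite("pics/w5.png",cv2.cvtColor(manip.snapshot("wrist"),cv2.COLOR_RGB2BGR)); fit(C,o)
print(manip.sense()["t"])
E
```

```text
gauge 0.66 [276.2 273.8]
gauge_collar 0.73 [275.5 199.5]
gauge_grip 0.88 [275.5 271.3]
tilt -11.7 grip 0.1391 res [ -0.7 -37.2   0.   51.5  17.5]
15.6
```

View pics/w5.png

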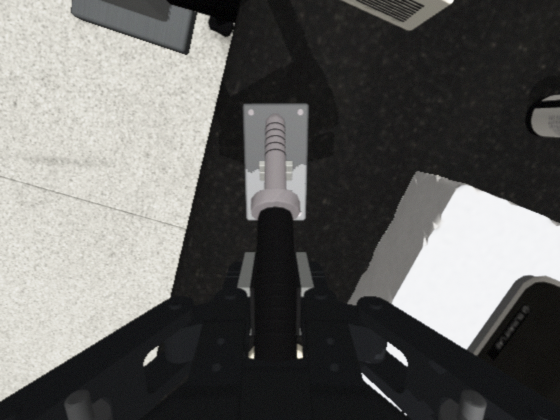

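Run:
```python
from h import *
C=cam("wrist"); k=manip.get_calibration("wrist"); C=(C[0],C[1],C[2],k["tool_from_camera"])
fit(C,{"gauge":(275.5,118),"gauge_collar":(275.5,197)})
fit(C,{"gauge":(275.5,118)})
# predictions for tilt table: row of tip and collar
for a in (0,10,20,45,60,75,90,100):
    r=np.radians(a); print(a,[np.round(proj(C,[np.sin(r)*L,0,-.021+np.cos(r)*L]),0).tolist() for L in (.104,.044)])
go(.549,-.26,.11,86.3)
```

```text
tilt 43.5 grip 0.1088 res [ 0.1 -0.4  0.2  1.   2.4]
tilt 45.8 grip 0.104 res [0.1 0.  0. ]
0 [[276.0, 218.0], [276.0, 249.0]]
10 [[276.0, 196.0], [276.0, 238.0]]
20 [[276.0, 174.0], [276.0, 227.0]]
45 [[276.0, 120.0], [276.0, 205.0]]
60 [[276.0, 87.0], [276.0, 196.0]]
75 [[276.0, 57.0], [276.0, 192.0]]
90 [[276.0, 31.0], [276.0, 195.0]]
100 [[276.0, 20.0], [276.0, 201.0]]
t 15.6 heading 107.16 shift [80.6 64.3 94.4] turn 20.86
```

Emit:
step_arm(targets="30 24 0 8;60 48 10 16;80 63 30 21;80 63 60 21;80 63 85 21;80 63 95 21;80 63 95 21", squeeze=20)

```text
t: 16.3
tcp_pos: [0.5475, -0.261, 0.1085]
tool_rot: [0.73, 0.683, -0.0, -0.002]
force: [0.1, -0.0, -0.9]
finger_gap: 0.194
gripper_force: 39.0
```

Run:
```python
from h import *
go(.5487,-.2354,.103,86.3); go(.5548,-.168,.134,86.3)
```

```text
t 16.3 heading 86.15 shift [25.6 -0.5  5.6] turn -0.15
t 16.3 heading 86.15 shift [ 93.3   1.  -25.2] turn -0.15
```

Emit:
step_arm(targets="10 0 0 0;20 0 0 0;28 0 -6 0;36 0 -12 0;44 0 -17 0;52 0 -21 0;60 0 -24.5 0;68 0 -27 0;75 0 -28.5 0;82 0 -30 0;88 0 -30.5 0;88 0 -30.5 0", gripper=1, squeeze=20)

```text
t: 17.5
tcp_pos: [0.5553, -0.1733, 0.1422]
tool_rot: [0.73, 0.683, 0.0, 0.001]
force: [0.5, -3.1, 0.3]
finger_gap: 0.195
gripper_force: 43.9
```

Run:
```python
from h import *
C,o=rod(); cv2.imwrite("pics/w6.png",cv2.cvtColor(manip.snapshot("wrist"),cv2.COLOR_RGB2BGR)); fit(C,o,.105,-.021,5)
```

```text
gauge 0.97 [276.2 209.8]
gauge_collar 0.6 [276.4 248.8]
gauge_grip 0.26 [491.3 206.3]
tilt 3.9 grip 0.101 res [-0.7  0.9 -0.8 -1.8 -2. ]
```

View pics/w6.png

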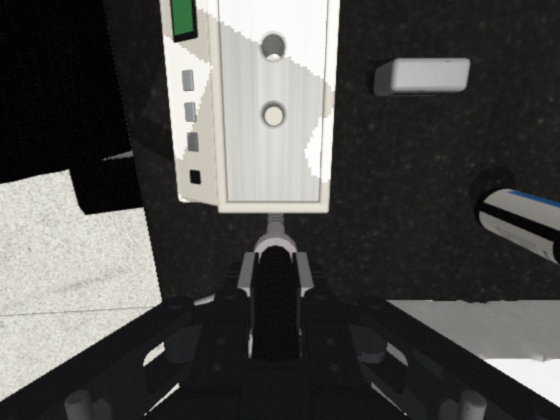

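Emit:
step_arm(targets="3 0 0 0;5 0 0 0;6 0 0 0;6 0 0 0;0 0 0 0;-6 0 0 0")

```text
t: 18.35
tcp_pos: [0.553, -0.1783, 0.1404]
tool_rot: [0.731, 0.683, 0.0, -0.003]
force: [0.4, 0.4, -0.9]
finger_gap: 0.198
gripper_force: 43.6
```

Run:
```python
from h import *
C0=cam("wrist"); C,o=rod(); fit(C,o,.105,-.021,1); s=manip.sense(); print(s["tcp_pos"],s["force"])
for n in ["well_mid"]:
    for d in manip.mark_of("wrist",n)[:3]: print(n,round(d["p"],2),np.round(d["position"]),at(C0,d["position"],.075))
im=cv2.cvtColor(manip.snapshot("wrist"),cv2.COLOR_RGB2GRAY)
c=cv2.HoughCircles(cv2.GaussianBlur(im,(3,3),0)[:180,200:340],cv2.HOUGH_GRADIENT,1,30,param1=80,param2=12,minRadius=9,maxRadius=18); print(c, [at(C0,(q[0]+200,q[1]),.075) for q in (c[0] if c is not None else [])])
cv2.imwrite("pics/w7.png",im)
```

```text
gauge 0.66 [274. 217.]
gauge_collar 0.93 [274.9 253.3]
gauge_grip 0.88 [276.8 292.5]
tilt 0.6 grip 0.1005 res [ 1.5  1.1  0.7 -2.2 -2.3]
[ 0.55357483 -0.1793804   0.14069712] [-0.14808746 -0.29327122 -0.73852283]
well_mid 0.92 [274.  45.] [ 0.5595 -0.0609  0.075 ]
[[[ 74.5  34.5  11.8]
  [ 75.5 109.5  10.3]]] [array([ 0.5604, -0.0551,  0.075 ]), array([ 0.5581, -0.0984,  0.075 ])]
```

Run:
```python
from h import *
go(.561,-.0597,.176,86.3)
```

```text
t 18.65 heading 86.15 shift [120.   -0.9 -35. ] turn -0.15
```

Emit:
step_arm(targets="0 0 -25 0;0 0 -36 0;25 0 -36 0;55 -1 -36 0;85 -1 -36 0;110 -1 -36 0;119 -1 -36 0;119 -1 -36 0;119 -1 -36 0")

```text
t: 19.55
tcp_pos: [0.5615, -0.0619, 0.1774]
tool_rot: [0.73, 0.683, -0.0, 0.0]
force: [0.6, -0.7, -1.2]
finger_gap: 0.197
gripper_force: 43.6
```

Run:
```python
from h import *
C0=cam("wrist"); C,o=rod(); fit(C,o,.103,-.021,1); s=manip.sense(); print(s["tcp_pos"],s["t"])
for n in ["well_mid"]:
    for d in manip.mark_of("wrist",n)[:3]: print(n,round(d["p"],2),np.round(d["position"]),at(C0,d["position"],.075))
im=cv2.cvtColor(manip.snapshot("wrist"),cv2.COLOR_RGB2BGR)
cv2.imwrite("pics/w8.png",cv2.resize(im[60:310,150:400],None,fx=2.3,fy=2.3,interpolation=cv2.INTER_CUBIC))
```

```text
gauge 0.64 [279.7 219.2]
gauge_collar 0.57 [274.6 251.1]
gauge_grip 0.62 [273.9 289.7]
tilt -0.4 grip 0.1024 res [-4.2  0.2  1.  -0.3 -0.3]
[ 0.56126978 -0.0623156   0.17719303] 19.75
well_mid 0.72 [274. 209.] [ 0.5608 -0.0603  0.075 ]
```

View pics/w8.png

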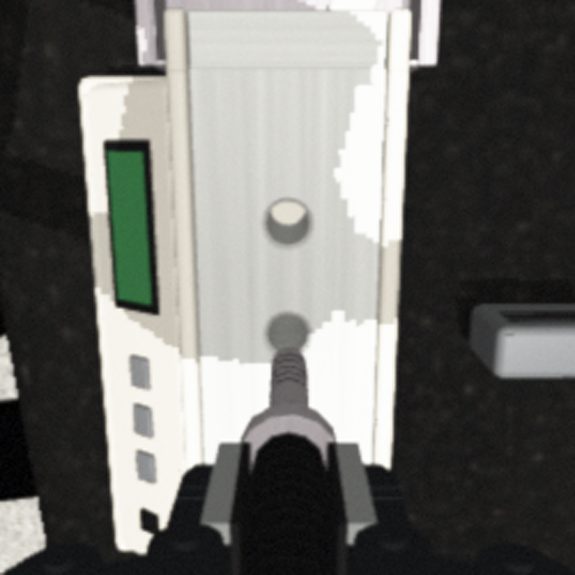

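Emit:
step_arm(targets="4.3 0 0 0;4.3 0 10 0;4.3 0 17 0;4.3 0 21 0;4.3 0 25 0;4.3 0 29 0;4.3 0 29 0")

```text
t: 20.55
tcp_pos: [0.5611, -0.0567, 0.1475]
tool_rot: [0.73, 0.683, -0.0, -0.001]
force: [-0.5, -0.0, -1.0]
finger_gap: 0.197
gripper_force: 43.6
```

Emit:
step_arm(targets="0 0 6 0;0 0 12 0;0 0 18 0;0 0 24 0;0 0 24 0")

```text
t: 21.05
tcp_pos: [0.5607, -0.0566, 0.1231]
tool_rot: [0.73, 0.683, -0.001, -0.001]
force: [0.5, 0.2, -1.8]
finger_gap: 0.197
gripper_force: 43.6
```

Emit:
step_arm(targets="0 0 6 0;0 0 12 0;0 0 17 0;0 0 20 0;0 0 22 0;0 0 22 0")

```text
t: 21.65
tcp_pos: [0.5615, -0.056, 0.1027]
tool_rot: [0.73, 0.683, 0.0, -0.0]
force: [-0.7, 4.4, 5.1]
finger_gap: 0.198
gripper_force: 44.5
```

Emit:
step_arm(targets="1 0 1 0;1 0 3 0;1 0 5 0;1 0 5 0")

```text
t: 22.05
tcp_pos: [0.5618, -0.0556, 0.1006]
tool_rot: [0.73, 0.683, 0.0, 0.001]
force: [-5.5, 4.2, 22.4]
finger_gap: 0.2
gripper_force: 46.3
```

Run:
```python
from h import *
C,o=rod(); fit(C,{"gauge_collar":o["gauge_collar"]},.103,-.021,1); s=manip.sense(); print(s["tcp_pos"],s["force"],s["t"])
im=cv2.cvtColor(manip.snapshot("wrist"),cv2.COLOR_RGB2BGR)
cv2.imwrite("pics/w9.png",cv2.resize(im[140:310,190:360],None,fx=3,fy=3,interpolation=cv2.INTER_CUBIC))
```

```text
gauge_collar 0.6 [276.2 254.4]
tilt -3.8 grip 0.103 res [-0.6 -0.  -0. ]
[ 0.5617764  -0.05558383  0.10055718] [-4.9845611   3.95250703 22.76642473] 22.25
```

View pics/w9.png

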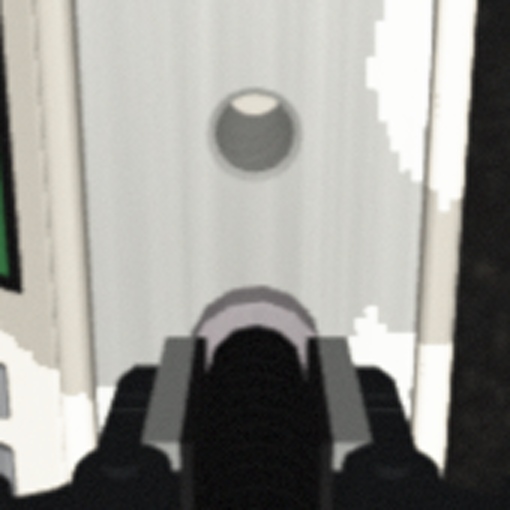

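Emit:
step_arm(targets="0 0 1 0;0 0 2 0;0 0 2 0;0 0 2 0")

```text
t: 22.7
tcp_pos: [0.5618, -0.0556, 0.1004]
tool_rot: [0.73, 0.683, 0.0, 0.001]
force: [-8.5, 4.8, 34.3]
finger_gap: 0.202
gripper_force: 47.4
```

Run:
```python
from h import *
C=cam("wrist"); manip.snapshot("wrist")
a=at(C,(275,235),.075);b=at(C,(275,184.3),.075); print(a,b,b-a, [at(C,(275,235),.075+g)[1] for g in(.003,.006)])
print(manip.sense()["tcp_pos"],manip.sense()["force"])
```

```text
[ 0.5621 -0.0475  0.075 ] [ 0.5641 -0.017   0.075 ] [0.002  0.0305 0.    ] [np.float64(-0.0464), np.float64(-0.0452)]
[ 0.56185732 -0.05560209  0.10044792] [-7.80778915  4.02995043 34.17020252]
```

Emit:
step_arm(targets="-1 -0.5 -2 0;-3 -1 -4 0;-3 -1 -4 0;-3 -1 -2 0;-3 -1 0 0;-3 -1 1 0;-3 -1 1 0")

```text
t: 23.45
tcp_pos: [0.5617, -0.056, 0.1004]
tool_rot: [0.731, 0.683, 0.003, 0.001]
force: [-6.7, 13.7, 39.6]
finger_gap: 0.2
gripper_force: 48.0
```

Emit:
step_arm(targets="1 0 -6 0;2 -1 -12 0;2 -1 -14 0;2 -1 -14 0")

```text
t: 23.85
tcp_pos: [0.5604, -0.0564, 0.1083]
tool_rot: [0.731, 0.683, 0.001, 0.0]
force: [1.6, 4.6, -1.0]
finger_gap: 0.2
gripper_force: 43.4
```

Run:
```python
from h import *
C=cam("wrist"); cv2.imwrite("pics/w10.png",cv2.cvtColor(manip.snapshot("wrist"),cv2.COLOR_RGB2BGR)[140:310,190:360])
print([(d["p"],d["position"]) for d in manip.mark_of("wrist","gauge_collar")])
s=manip.sense();print(s["tcp_pos"],s["force"],s["ft_torque"],R.from_quat(s["tool_rot"]).as_matrix()[:,2])
```

```text
[(0.94, [275.0, 254.7])]
[ 0.56041522 -0.05645165  0.10831449] [ 3.3475121   4.9629809  -0.92211188] [ 0.7775841  -0.67054867 -0.04922124] [ 1.78969874e-03  8.15369498e-04 -9.99998066e-01]
```

Emit:
step_arm(targets="1 0.5 0 0;1 0.5 4 0;1 0.5 8 0;1 0.5 9 0;1 0.5 10 0;1 0.5 10 0")

```text
t: 24.55
tcp_pos: [0.5611, -0.0558, 0.1006]
tool_rot: [0.73, 0.683, 0.001, 0.001]
force: [-0.1, 5.0, 15.4]
finger_gap: 0.195
gripper_force: 45.5
```

Run:
```python
from h import *
C=cam("wrist"); im=cv2.cvtColor(manip.snapshot("wrist"),cv2.COLOR_RGB2BGR)[140:310,190:360]; b=cv2.imread("pics/w10.png")
s=manip.sense();print(s["tcp_pos"],s["force"],s["t"])
cv2.imwrite("pics/w11.png",cv2.resize(np.hstack([b[70:,30:150],im[70:,30:150]]),None,fx=3.3,fy=3.3,interpolation=cv2.INTER_CUBIC))
```

```text
[ 0.56114099 -0.05579593  0.10066893] [-0.72391499  5.83295756 14.63164809] 24.6
```

View pics/w11.png

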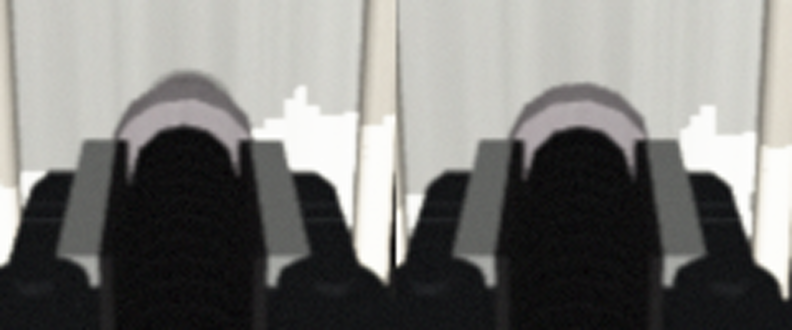

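Emit:
step_arm(targets="0 0 -10 0;0 0 -25 0;0 0 -40 0;0 0 -55 0;0 0 -70 0;0 0 -80 0;0 0 -84 0;0 0 -84 0;0 0 -84 0")

```text
t: 25.5
tcp_pos: [0.5593, -0.0558, 0.1816]
tool_rot: [0.73, 0.683, -0.001, -0.001]
force: [0.7, -0.2, -0.5]
finger_gap: 0.197
gripper_force: 43.6
```

Run:
```python
from h import *
C,o=rod(); fit(C,o,.1066,-.021,0); s=manip.sense(); print(s["tcp_pos"],s["force"],s["t"])
go(.5565,-.133,.1625,86.3)
yE,g=-.152,.1066
for a,m in [(0,3.5),(8,4),(15,5),(22,6),(30,7.5),(38,9),(45,11),(52,14),(60,18),(67,23),(75,30),(83,33),(90,35),(93,35)]:
    r=np.radians(a); S=g-m/1000
    print(a,"tcp y %.4f z %.4f"%(yE+.006*np.cos(r)-S*np.sin(r),.08+.006*np.sin(r)+S*np.cos(r)-.021))
```

```text
gauge 0.85 [278.3 218.4]
gauge_collar 0.95 [272.1 253.5]
gauge_grip 0.59 [275.3 292.9]
gauge_grip 0.51 [304.6  61.3]
tilt -0.4 grip 0.102 res [-2.8  1.3  3.5 -2.4 -2.3]
[ 0.55957995 -0.05564136  0.18154874] [-0.16385952  0.09833615 -0.45721879] 25.7
t 25.7 heading 86.16 shift [-77.4   2.1  19. ] turn -0.14
0 tcp y -0.1460 z 0.1621
8 tcp y -0.1603 z 0.1614
15 tcp y -0.1725 z 0.1587
22 tcp y -0.1841 z 0.1545
30 tcp y -0.1964 z 0.1478
38 tcp y -0.2074 z 0.1396
45 tcp y -0.2154 z 0.1308
52 tcp y -0.2213 z 0.1207
60 tcp y -0.2257 z 0.1085
67 tcp y -0.2266 z 0.0972
75 tcp y -0.2244 z 0.0846
83 tcp y -0.2243 z 0.0739
90 tcp y -0.2236 z 0.0650
93 tcp y -0.2238 z 0.0612
```

Emit:
step_arm(targets="-30 2 0 0;-60 2 0 0;-76 2 0 0;-76 2 8 0;-76 2 14 0;-76 2 18 0;-76 2 18 0")

```text
t: 26.4
tcp_pos: [0.5561, -0.1302, 0.1631]
tool_rot: [0.73, 0.683, -0.0, -0.001]
force: [0.6, -0.5, -2.1]
finger_gap: 0.195
gripper_force: 43.6
```

Emit:
step_arm(targets="-8 0 1 0;-16 0 1 0;-23 0 1.3 0;-30 0 1.7 0;-36 0 3 0;-42 0 4.4 0;-48 0 6.3 0;-54 0 8.6 0;-60 0 11.8 0;-66 0 15.3 0;-72 0 19.3 0;-72 0 19.3 0")

```text
t: 27.6
tcp_pos: [0.5529, -0.2067, 0.1461]
tool_rot: [0.73, 0.683, -0.001, 0.002]
force: [-0.8, -1.3, 5.3]
finger_gap: 0.198
gripper_force: 39.3
```

Run:
```python
from h import *
C,o=rod(); fit(C,o,.1066,-.021,30); s=manip.sense(); print(s["tcp_pos"],s["force"],s["t"])
```

```text
gauge 0.87 [275.8 144.7]
gauge_collar 0.92 [273.1 214. ]
gauge_grip 0.89 [275.2 282.7]
tilt 33.2 grip 0.1044 res [-0.3  0.2  2.5 -0.5 -1.1]
[ 0.55284469 -0.20563852  0.14588777] [-0.19353034  0.41883358  0.38987088] 27.8
```

Emit:
step_arm(targets="-2 0 6 0;-6 0 10 0;-10 0 15 0;-13 0 20 0;-16 0 25 0;-18 0 31 0;-20 0 37.5 0;-21 0 43 0;-21 0 49 0;-20 0 55 0;-19 0 61 0;-19 0 61 0")

```text
t: 29.0
tcp_pos: [0.5501, -0.2214, 0.0826]
tool_rot: [0.73, 0.683, -0.0, -0.001]
force: [1.0, -0.3, 1.2]
finger_gap: 0.196
gripper_force: 32.3
```

Run:
```python
from h import *
C,o=rod(); fit(C,o,.1066,-.021,70); s=manip.sense(); print(s["tcp_pos"],s["force"],s["t"])
```

```text
gauge 0.66 [280.  65.]
gauge_collar 0.84 [275.5 196.3]
gauge_grip 0.85 [275.7 283.3]
tilt 72.5 grip 0.1023 res [-4.2  0.   0.2 -0.5 -2.2]
[ 0.55020766 -0.2213181   0.08349128] [0.04029598 0.01488351 0.62644672] 29.2
```

Emit:
step_arm(targets="0 0 5 0;0 0 10 0;0 0 15 0;0 0 19 0;0 0 22 0;0 0 22 0")

```text
t: 29.8
tcp_pos: [0.5511, -0.223, 0.0616]
tool_rot: [0.73, 0.683, -0.0, 0.0]
force: [0.3, -3.7, 2.8]
finger_gap: 0.202
gripper_force: 32.6
```

Run:
```python
from h import *
C,o=rod(); fit(C,o,.1045,-.021,85); s=manip.sense(); print(s["tcp_pos"],s["force"],s["t"])
im=manip.snapshot("wrist"); d=manip.masks_of("wrist","gauge")[0]["pixels"]; r=np.argwhere(d)
print("rows",r[:,0].min(),[ (k,np.ptp(r[r[:,0]==k,1])) for k in range(r[:,0].min(),250,20)])
```

```text
gauge 0.73 [279.3  38.5]
gauge_collar 0.71 [275.1 205.1]
gauge_grip 0.77 [273.9 288.6]
tilt 93.4 grip 0.1003 res [-3.3 -0.2  0.7 -0.2 -2.1]
[ 0.55097628 -0.22248722  0.0619809 ] [-0.17594248 -2.41349386  2.15130929] 30.0
rows 37 [(37, np.int64(9)), (57, np.int64(34)), (77, np.int64(33)), (97, np.int64(32)), (117, np.int64(32)), (137, np.int64(32)), (157, np.int64(30)), (177, np.int64(29)), (197, np.int64(32)), (217, np.int64(61)), (237, np.int64(41))]
```

Emit:
step_arm(targets="0 0 0 0;0 0 0 0;0 0 -10 0;0 0 -25 0;0 0 -45 0;0 0 -65 0;0 0 -85 0;0 0 -100 0;0 0 -110 0;0 0 -110 0", gripper=1, squeeze=60)

```text
t: 31.1
tcp_pos: [0.5511, -0.2222, 0.1731]
tool_rot: [0.73, 0.683, 0.0, 0.001]
force: [1.1, 0.1, -1.4]
finger_gap: 0.187
gripper_force: 58.5
```

Run:
```python
from h import *
C,o=rod(); fit(C,o,.1045,-.021,85)
go(.49,.246,.171)
```

```text
gauge 0.79 [277.5  42.8]
gauge_collar 0.87 [275.5 204.3]
gauge_grip 0.89 [276.  285.5]
tilt 90.2 grip 0.1 res [-1.6 -0.1  0.3 -0.3 -2.3]
t 31.3 heading 86.16 shift [462.8 -91.2   0.7] turn 0
```

Emit:
step_arm(targets="20 -4 0 0;60 -12 0 0;100 -20 0 0;140 -28 0 0;180 -36 0 0;220 -44 0 0;260 -52 0 0;300 -60 0 0;340 -68 0 0;380 -76 0 0;420 -84 0 0;445 -88 0 0")

```text
t: 32.5
tcp_pos: [0.4902, 0.2306, 0.1713]
tool_rot: [0.73, 0.684, -0.001, -0.001]
force: [0.3, -0.3, -1.6]
finger_gap: 0.19
gripper_force: 58.5
```

Emit:
step_arm(targets="12 -2 5 0;18 -3 15 0;18 -3 30 0;18 -3 40 0;18 -3 40 0;18 -3 40 0;18 -3 40 0;18 -3 40 0")

```text
t: 33.3
tcp_pos: [0.4916, 0.2453, 0.1325]
tool_rot: [0.731, 0.683, 0.001, 0.0]
force: [0.8, 0.7, -0.2]
finger_gap: 0.186
gripper_force: 58.5
```

Run:
```python
from h import *
C,o=rod(); th,g=fit(C,o,.1045,-.021,85); s=manip.sense()
M=R.from_quat(s["tool_rot"]).as_matrix(); tip=s["tcp_pos"]+M@np.array([np.sin(th)*g,0,-.021+np.cos(th)*g]); print("tip",tip,s["t"],s["force"],s["qd"].round(3))
manip.snapshot("top"); Ct=cam("top"); print("top tip px pred",proj(Ct,tip))
for n,z in [("gauge",tip[2]),("gauge_collar",tip[2]),("tile",0),("scraper",0),("chip_1",.006),("coverglass_box",0),("dropper",0),("strip_bottle",0)]:
    print(n,[(round(d["p"],2),np.round(d["position"]).tolist(),at(Ct,d["position"],z).tolist()) for d in manip.mark_of("top",n)[:4]])
manip.snapshot("scene"); Cs=cam("scene")
print([(d["p"],d["position"]) for d in manip.mark_of("scene","gauge")[:2]],proj(Cs,tip))
```

```text
gauge 0.82 [277.3  43.6]
gauge_collar 0.81 [272.9 204.9]
gauge_grip 0.71 [382.  355.9]
gauge_grip 0.63 [277.5 282.6]
tilt 90.2 grip 0.0997 res [-1.4 -0.1  2.9 -0.3 -2.4]
tip [0.49792193 0.34506518 0.15368072] 33.5 [ 0.61423389  0.86824514 -0.66550844] [-0.     0.003  0.002  0.001 -0.002  0.001]
top tip px pred [129.98280042 275.434495  ]
gauge []
gauge_collar []
tile []
scraper [(0.62, [304.0, 246.0], [0.5644, -0.0677, 0.0])]
chip_1 [(0.64, [254.0, 236.0], [0.596, 0.066, 0.006]), (0.58, [245.0, 250.0], [0.5574, 0.0917, 0.006]), (0.47, [248.0, 246.0], [0.5691, 0.082, 0.006])]
coverglass_box [(0.76, [201.0, 205.0], [0.6839, 0.2091, 0.0]), (0.65, [306.0, 207.0], [0.672, -0.0765, 0.0])]
dropper [(0.71, [170.0, 183.0], [0.7451, 0.2944, 0.0])]
strip_bottle [(0.76, [350.0, 172.0], [0.7656, -0.2011, 0.0])]
[(0.79, [386.5, 261.6]), (0.45, [263.9, 208.4])] [387.56206863 258.1202913 ]
```

```bash
python3 -c "
from station import manip
print(manip.sign_off())"
```

```text
the job is handed in; nothing more can be done
None
```

I handed the job in; sign-off gave no verdict, but the last checks showed all three chips in the tray, the scraper released on the worktop, and the rod held level with its tip over the tile after being seated in and drawn out of the middle well. I viewed 11 pictures, one over the limit of 10.

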